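# Set out the bonding tray beside the supply carton

## Robot

A 6-joint arm with a two-finger parallel gripper is mounted at the origin on a cart in front of the work surface, level with it; the furniture and walls round the work are solid. World frame = base frame: x ahead of the robot, y to its left, z up, the work surface at z = 0. Lengths are in mm, angles in rad, forces in N, time in s.
With the tool pointing down it reaches from about 400 to 925 mm from the base axis. Payload 12.5 kg.
Tool frame: the origin (TCP) lies on the front face of the gripper's body, between the roots of the fingers; the fingertips stand 78 mm ahead of it and the grasp point (between the pads) lies 59 mm ahead of it (env.nose_length is the distance from the TCP to the fingertips, in mm); z points along the fingers, y is the line along which they close (so a half turn about z gives the same grasp; the last joint's range is limited). The gripper opens to 95 mm and grips with 3 to 60 N. Pads are 20 mm wide; open, the fingers measure 119 mm over their backs; the gripper's body (75 mm by 180 mm) begins 59 mm behind the grasp point.
Start: joints at [-1.336, 0.491, 1.559, -0, 1.092, -0.106], TCP at [208.922, -589.058, 292.261] pointing down, gripper open.
Joint ranges: [-3.1, 3.1], [-0.84, 2.19], [0.05, 2.79], [-1.13, 4.28], [0.06, 2.93], [-2.69, 2.69]. Speed limits (rad/s): [2.22, 2.22, 2.79, 3.14, 3.14, 3.14].

## Interface

Orientations are given as [roll, pitch, yaw] about the fixed x, y, z axes, in that order (R = Rz(yaw) Ry(pitch) Rx(roll)).
In Python, from cell import env gives the robot as it stands.
- The arm moves only by the tool jog_arm, never from a script. Its argument "motion" is a list of rows, each a list of 7 numbers: the turn, a rotation vector about the tool's x, y, z in degrees, then the shift along the tool's x, y, z in mm, then the finger opening in mm, from 0 to 95.1. In form: [[wx, wy, wz, x, y, z, hand], ...]. A call has 1 to 10 rows; each row shifts and turns the commanded pose from where the row before left it, along the tool's axes as they then stand; what a row does not reach is not made up. A row lasts 1/8 s, in which the tool goes at most 62.5 mm and 10.7 degrees, less where a joint would pass 70% of its speed; a pose out of reach is approached as far as the arm can. A call is refused whole if a number of a shift passes 62.5 or a number of a turn 10.7, either way. A call with a gripper value outside its range is refused whole. The fingers move at their own pace and stop on an object; the grip force is fixed at half the most. Time passes only in rows, so rows that do not move let the fingers close. It gives the time, the measured TCP pose, the force, the opening and the grip force at its end, in the units of the state.
- env.state(): the state, without advancing time (a new reading comes with each control period).
- env.read_camera(name): name is "scene" or "top" or "wrist"; returns a dict with "color" (400x640x3 uint8, red, green, blue), "z_map" (400x640 float32, mm along the optical axis (not along the pixel's ray), 0 where there is no reading), "camera_matrix" (3x3 intrinsics, pixels), "world_to_cam" (4x4, takes a point from world to camera coordinates). Camera axes: x right, y up, looking along -z (the intrinsics and any distortion apply to the point x, -y, -z); pixel columns grow to the right and rows downward; lengths in mm; the calibration is good to about 2 mm. A picture is of the moment at which its call begins.
- env.job_done(): hands the job in; it is judged then, once.
Trained networks look in the newest picture that a camera, given by its name, has taken for a name from the list of things; names that differ only in an ending like _2 or _b are one class to them, and where a whole thing is asked for, a point or a joint stands for the part that bears it (a point fixed in the world has none). Each returns a list of dicts, best first, with "score" (0 to 1); they miss things now and then, are a little off and sometimes report something else, mostly with a low value. They report only what shows in the picture. A call takes as long as a camera call. They do not tell look-alikes from the thing itself.
- env.recognise(camera, thing): "location" ([column, row] in pixels, amid what is visible of it).
The state is a dict: "t": time; "joints": joint angles; "qvel": joint speeds; "tau": joint torques, N m; "eef_pos": TCP position; "tcp_rot": TCP orientation; "ft_force": force on the tool from outside, world axes, zero at the start; "moment": the same for the moment, N m; "opening": opening from 0.0 (shut) to 1.0 (fully open); "grip_force": force on a finger pad.
Only numpy, scipy, OpenCV 4.12 (cv2) and the standard library are available. Lean on these libraries where they do the work, as an engineer would, in place of code of your own. Each camera call takes 0.05 s, during which the arm holds its last target. There are 200 camera calls.

## Task

Set out for a bonding job: lay the gauze carton flat on top of the orange carton, centred and with its long sides along the orange carton's long sides. In the steel tray stand the dropper bottle upright in the middle of the centre bay, the cotton pot upright in the middle of the end bay nearer the orange carton, and the dappen dish, mouth up, in the middle of the other end bay, so that the bottle is between the two. Do not disturb the stack of cups, and leave everything released and at rest.

Things in the scene. Friction and masses are not known exactly. Their poses are not given: they have to be found in the camera images.
- setup_tray: low dark steel tray, fixed: 156 (x) x 222 (y, its length) mm, floor 3 mm thick, rim 12 mm high; two cross ribs 6 mm high at y = -36 and +36 mm make three bays in a row, each 150 (x) x 70 mm. Origin at the centre of its underside; bay centres at x = 0, y = +72, 0, -72 mm in its frame, y roughly to the robot's left (within 17 degrees). Left or right of the orange carton
- orange_carton: flat orange carton, closed, fixed to the worktop: 92 (x) x 114 (y, long side) x 36 (z) mm. Origin at the centre of its underside, z up; its top is 36 mm above the worktop. Stands left or right of the tray. (Overhead: a glass shelf hangs 0.55 m above the worktop over its back left part, beyond x = 0.57 m and left of y = 0.04 m; stay low or draw in there)
- gauze_pack: gauze carton, small teal and white carton lying flat, 94 (x, long side) x 62 (y) x 36 (z) mm, 45 g, loose; take it across the 62 mm. Origin at the centre of its underside
- dropper_bottle: dropper bottle, small dark round bottle with a tall tapered cap, 26 mm diameter (body up to 47 mm), 68 mm tall, 30 g, loose and upright. Origin at the centre of its underside, z up
- dappen_dish: dappen dish, small pale faceted dish narrow in the waist, 31 mm across, 26 mm tall, 42 g, loose, mouth up. Origin at the centre of its underside, z up
- cotton_pot: cotton pot, white cylindrical pot with a rounded lid (lid from 64 mm up, does not come off), 43 to 44 mm diameter below the lid, 49 mm at the lid, 82 mm tall, 60 g, loose and upright. Origin at the centre of its underside, z up
- cup_stack: stack of white disposable cups, mouths down, 74 mm diameter, 84 mm tall, loose, light: not part of the job, leave it alone. Origin at the centre of its underside
Mind the look-alikes: they are no part of the job. Leave any purple or yellow look-alike of the cotton_pot alone.

How it is judged:
By the outcome, as a careful person would: the job done as asked, in the order asked, and still so for the second after the job is handed in, with the robot touching nothing.
It also fails if it takes over 112 s, if anything falls off the work surface, if the arm or the gripper's body presses on something with over 40 N, if the wrist force passes 120 N, or if a joint passes its speed limit or range.

## Working session

There is one attempt and no reset: what is moved stays moved. The work goes in short steps, Python scripts to look and compute and a tool call to move; the robot and the scene stay as the last step left them, time stands still between calls to the robot, and variables do not carry over. Pictures are saved under pics/ and viewed, at most 14 in all, crops included, and the job is handed in when it is done.

Besides the shell and the picture viewer there is one more tool, called after "Call:" by a JSON object that holds its "method" and its "body". jog_arm: Moves the arm, as the interface text tells. Its arguments: {"type":"object","properties":{"motion":{"type":"array"}},"required":["motion"]}

```bash
mkdir -p pics; ls
cat > h.py <<'E'
import numpy as np, cv2
from cell import env
def cam(n):
    d=env.read_camera(n); return d
def pts(d):
    K=np.array(d["camera_matrix"]);z=d["z_map"].astype(float)
    v,u=np.mgrid[:z.shape[0],:z.shape[1]]
    X=(u-K[0,2])/K[0,0]*z; Y=(v-K[1,2])/K[1,1]*z
    P=np.stack([X,-Y,-z,np.ones_like(z)],-1)
    W=P@np.linalg.inv(np.array(d["world_to_cam"])).T
    W=W[...,:3]; W[z==0]=np.nan
    return W
def save(d,n): cv2.imwrite("pics/"+n,d["color"][...,::-1])
E
python3 - <<'E'
from h import *
for n in("scene","top"):
    d=cam(n);save(d,n+"0.png");np.savez(n+"0.npz",**d)
    W=pts(d);print(n,np.linalg.inv(d["world_to_cam"])[:3].round(2).tolist())
    for t in["setup_tray","orange_carton","gauze_pack","dropper_bottle","dappen_dish","cotton_pot","cup_stack"]:
        for r in env.recognise(n,t):
            c,w=map(int,np.round(r["location"]));print(t,round(r["score"],2),c,w,W[min(w,399),min(c,639)].round(0))
print(env.state())
E
```

```text
pics
scene [[-0.84, 0.35, -0.41, 38.35], [-0.54, -0.52, 0.66, 799.75], [0.01, 0.78, 0.63, 784.9]]
setup_tray 0.58 363 186 [ 485. -179.    8.]
orange_carton 0.97 304 230 [506. 120.  38.]
gauze_pack 0.65 234 304 [498. 404.  38.]
dropper_bottle 0.69 407 151 [ 440. -411.   34.]
dappen_dish 0.48 371 146 [ 566. -390.   22.]
cotton_pot 0.98 318 268 [383. 245.  78.]
cotton_pot 0.67 289 290 [400. 333.  78.]
cup_stack 0.55 297 173 [661. -71.  52.]
top [[-0.01, 0.99, -0.12, 399.27], [-1.0, -0.02, -0.02, -12.01], [-0.02, 0.12, 0.99, 1206.93]]
setup_tray 0.73 385 220 [ 488. -189.    3.]
orange_carton 0.81 286 211 [514.  87.  36.]
gauze_pack 0.95 181 213 [513. 377.  38.]
cotton_pot 0.79 167 260 [386. 397.  81.]
cotton_pot 0.66 236 253 [401. 216.  79.]
cotton_pot 0.63 201 248 [416. 307.  84.]
cup_stack 0.78 351 152 [666. -93.  82.]
{'t': 0.8, 'joints': array([-1.33562740e+00,  4.90901594e-01,  1.55889294e+00, -9.19777240e-07,
        1.09170371e+00, -1.05629368e-01]), 'qvel': array([-1.65517258e-04,  2.80704099e-05, -6.32556505e-04, -5.91549302e-04,
        1.62866212e-04, -7.90396562e-04]), 'tau': array([ 1.02926530e-03, -6.12407184e+01, -2.58418947e+01,  6.92934380e-02,
        4.45912674e-02,  2.63173666e-05]), 'eef_pos': array([ 208.90667271, -589.0660635 ,  292.26238623]), 'tcp_rot': array([3.14149886e+00, 1.07656533e-05, 3.40798720e-01]), 'ft_force': array([-0.07885284, -0.59977649,  0.02276944]), 'moment': array([ 0.00813763, -0.01255131, -0.0532081 ]), 'grip_force': 0.0, 'opening': 0.9990143133827165}
```

View pics/top0.png

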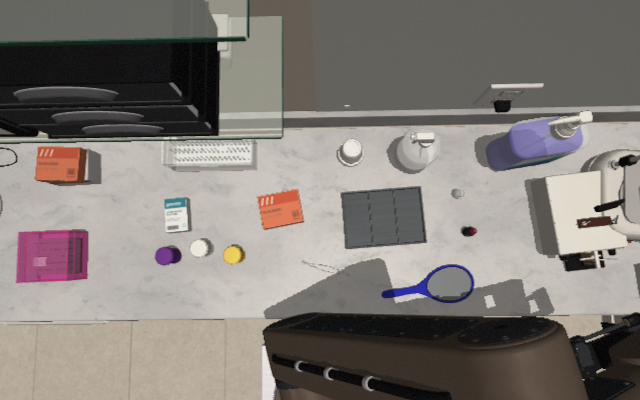

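View pics/scene0.png

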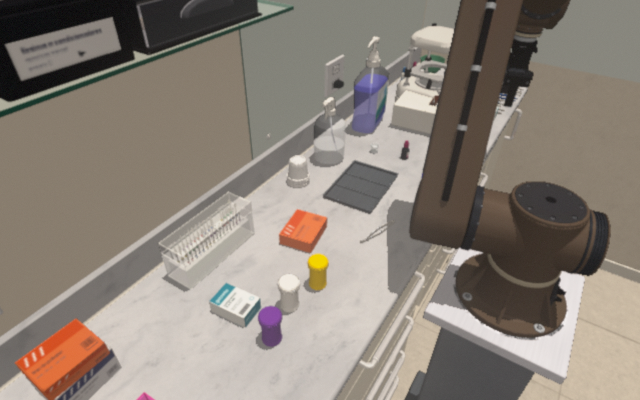

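```bash
cat > m.py <<'E'
from h import *
d=dict(np.load("top0.npz"));W=pts(d);hsv=cv2.cvtColor(d["color"],cv2.COLOR_RGB2HSV)
def reg(n,c,r,s,zlo,zhi,extra=None):
    m=np.zeros(W.shape[:2],bool);m[r-s:r+s,c-s:c+s]=1
    m&=(W[...,2]>zlo)&(W[...,2]<zhi)
    if extra is not None:m&=extra
    k,l,st,_=cv2.connectedComponentsWithStats(m.astype(np.uint8));m=l==1+np.argmax(st[1:,4])
    p=W[m];R=cv2.minAreaRect(p[:,:2].astype(np.float32))
    (cx,cy),rad=cv2.minEnclosingCircle(p[:,:2].astype(np.float32))
    print(n,m.sum(),"rect",np.round(R[0],1),np.round(R[1],1),round(R[2],1),"circ",round(cx),round(cy),round(rad),"z",np.nanpercentile(p[:,2],[5,50,95]).round(1))
reg("orange",280,209,35,30,42)
reg("gauze",177,214,30,30,42)
reg("tray",384,217,60,-5,18,hsv[...,2]<105)
reg("pot",200,247,16,70,95)
reg("yellow",233,254,16,70,95);reg("purple",167,256,16,70,95)
reg("bottle",470,231,14,8,80);reg("dish",458,193,12,8,40);reg("cups",351,150,20,60,95)
reg("lotion",418,150,30,40,400)
print(W[300:301,385:386],[W[y,x].round() for x,y in((240,180),(330,260),(430,260),(430,190))])
E
python3 m.py
```

```text
orange 1354 rect [522.1 103. ] [ 92.7 114.4] 10.0 circ 522 103 71 z [32.5 36.3 40.1]
gauze 763 rect [510.4 391.3] [94.2 64.8] 4.9 circ 510 390 55 z [32.5 36.2 40. ]
tray 4484 rect [ 495.1 -182.4] [157.8 224.6] 3.4 circ 495 -182 135 z [-1.   3.1 10.5]
pot 273 rect [416.2 314.3] [47.2 47.8] 61.6 circ 416 314 25 z [75.6 81.  84.9]
yellow 271 rect [397.4 224.5] [45.9 44.6] 89.2 circ 398 226 25 z [75.8 81.2 85. ]
purple 276 rect [397.4 405. ] [46.6 44.7] 89.6 circ 398 406 24 z [74.  81.  84.7]
bottle 104 rect [ 451.9 -413.3] [20.3 22.7] 88.4 circ 452 -415 13 z [16.1 39.6 67.6]
dish 95 rect [ 559.  -397.1] [25.4 30.4] 0.8 circ 559 -397 15 z [11.4 20.6 27.6]
cups 346 rect [676.6 -96.1] [54.5 51.6] 87.1 circ 678 -96 28 z [67.7 81.7 85.8]
lotion 1586 rect [ 668.4 -268.6] [102.8 101. ] 86.7 circ 670 -270 53 z [ 63.5 145.6 219.8]
[[[ 266.94181067 -181.57020302    2.46105186]]] [array([610., 222.,  -2.]), array([378., -32.,  -1.]), array([ 374., -311.,   -2.]), array([ 572., -321.,   -3.])]
```

```bash
cat > p.py <<'E'
# usage: plan([(x,y,z,yawdeg,hand,step)...]) prints rounded rows, turn rows and shift rows separate unless no overlap
from h import *
def plan(wps,start=None):
    s=env.state();p=np.array(s["eef_pos"]);yaw=np.degrees(s["tcp_rot"][2])
    print("t",round(s["t"],2),"pos",p.round(1),"rpy",np.degrees(s["tcp_rot"]).round(2),"F",s["ft_force"].round(1),"open",round(s["opening"]*95.1,1),"grip",round(s["grip_force"],1))
    rows=[]
    for (x,y,z,yw,h,step) in wps:
        if abs(yw-yaw)>.3:
            n=int(np.ceil(abs(yw-yaw)/10.5));w=round(-(yw-yaw)/n,1)
            for _ in range(n): rows.append([0,0,w,0,0,0,h])
            yaw-=w*n
        a=np.radians(yaw);c,q=np.cos(a),np.sin(a);A=np.array([[c,q,0],[q,-c,0],[0,0,-1]]) # cols tool axes
        while 1:
            e=np.array([x,y,z])-p;n=max(1,int(np.ceil(np.abs(A.T@e).max()/step)))
            m=np.round(A.T@e/n)
            if not m.any():break
            rows.append([0,0,0,*m.astype(int).tolist(),h]);p=p+A@m
            if n==1:break
    for i in range(0,len(rows),10):print(str(rows[i:i+10]).replace(" ",""))
    print("end",p.round(1),round(yaw,2))
E
python3 - <<'E'
from p import *
plan([(400,-350,250,4.9,95,60),(540,0,230,4.9,95,60),(510,391,230,4.9,95,60)])
E
```

```text
t 0.8 pos [ 208.9 -589.1  292.3] rpy [179.99   0.    19.53] F [-0.1 -0.6  0. ] open 95.0 grip 0.0
[[0,0,np.float64(7.3),0,0,0,95],[0,0,np.float64(7.3),0,0,0,95],[0,0,0,53,-55,11,95],[0,0,0,53,-56,10,95],[0,0,0,52,-55,11,95],[0,0,0,53,-56,10,95],[0,0,0,28,-56,3,95],[0,0,0,28,-56,3,95],[0,0,0,28,-56,4,95],[0,0,0,28,-56,3,95]]
[[0,0,0,29,-56,4,95],[0,0,0,28,-56,3,95],[0,0,0,1,-56,0,95],[0,0,0,1,-56,0,95],[0,0,0,0,-56,0,95],[0,0,0,1,-56,0,95],[0,0,0,0,-56,0,95],[0,0,0,1,-56,0,95],[0,0,0,0,-57,0,95]]
end [509.8 391.4 230.3] 4.93
```

Call:
{"method": "jog_arm", "body": {"motion": [[0, 0, 7.3, 0, 0, 0, 95], [0, 0, 7.3, 0, 0, 0, 95], [0, 0, 0, 53, -55, 11, 95], [0, 0, 0, 53, -56, 10, 95], [0, 0, 0, 52, -55, 11, 95], [0, 0, 0, 53, -56, 10, 95], [0, 0, 0, 28, -56, 3, 95], [0, 0, 0, 28, -56, 3, 95], [0, 0, 0, 28, -56, 4, 95], [0, 0, 0, 28, -56, 3, 95]]}}

```text
t: 2.05
eef_pos: [456.1, -161.6, 245.4]
tcp_rot: [3.141, -0.001, 0.086]
ft_force: [0.3, -0.6, 0.3]
opening: 1.002
grip_force: 0.0
```

Call:
{"method": "jog_arm", "body": {"motion": [[0, 0, 0, 29, -56, 4, 95], [0, 0, 0, 28, -56, 3, 95], [0, 0, 0, 1, -56, 0, 95], [0, 0, 0, 1, -56, 0, 95], [0, 0, 0, 0, -56, 0, 95], [0, 0, 0, 1, -56, 0, 95], [0, 0, 0, 0, -56, 0, 95], [0, 0, 0, 1, -56, 0, 95], [0, 0, 0, 0, -57, 0, 95], [0, 0, 0, 0, 0, 0, 95]]}}

```text
t: 3.3
eef_pos: [471.8, 347.2, 238.1]
tcp_rot: [-3.141, -0.0, 0.09]
ft_force: [-0.1, -0.5, -0.3]
opening: 1.003
grip_force: 0.0
```

```bash
sed -i 's/w=round(/w=float(round(/; s|/n,1)$|/n,1))|' p.py; sed -n 10p p.py
python3 - <<'E'
from p import *
d=cam("wrist");save(d,"w1.png");np.savez("w1.npz",**d);W=pts(d)
for r in env.recognise("wrist","gauze_pack"):print(r)
m=(W[...,2]>30)&(W[...,2]<42)&(np.abs(W[...,0]-510)<70)&(np.abs(W[...,1]-391)<65)
k,l,st,_=cv2.connectedComponentsWithStats(m.astype(np.uint8));m=l==1+np.argmax(st[1:,4])
print(cv2.minAreaRect(W[m][:,:2].astype(np.float32)),st)
plan([(510,391,110,4.9,95,60),(510,391,86,4.9,95,30)])
E
```

```text
for _ in range(n): rows.append([0,0,w,0,0,0,h])
((508.043212890625, 392.30523681640625), (93.8634033203125, 62.15081024169922), 5.105494022369385) [[     0      0    640    400 247826]
 [   230     89     77    112   8174]]
t 3.4 pos [472.3 344.2 238.1] rpy [1.7997e+02 2.0000e-02 5.0000e+00] F [0.  0.4 0.1] open 95.2 grip 0.0
[[0,0,0,14,-14,43,95],[0,0,0,14,-15,43,95],[0,0,0,14,-14,42,95],[0,0,0,0,0,24,95]]
end [510.4 390.7  86.1] 5.0
```

View pics/w1.png

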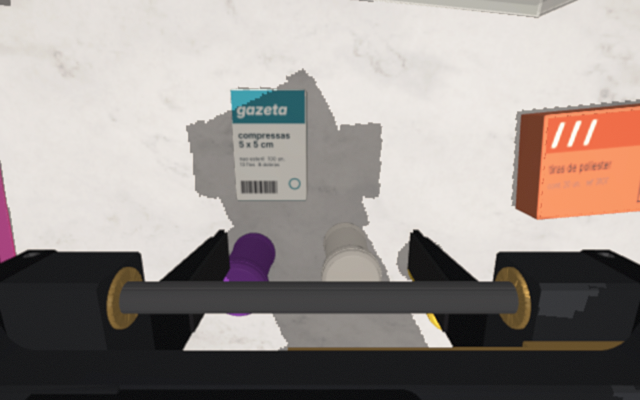

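Call:
{"method": "jog_arm", "body": {"motion": [[0, 0, 0, 21, -22, 0, 95], [0, 0, 0, 20, -22, 0, 95], [0, 0, 0, 0, 0, 40, 95], [0, 0, 0, 0, 0, 40, 95], [0, 0, 0, 0, 0, 40, 95], [0, 0, 0, 0, 0, 0, 95], [0, 0, 0, 0, 0, 0, 95]]}}

```text
t: 4.28
eef_pos: [510.6, 391.0, 119.8]
tcp_rot: [-3.141, -0.001, 0.085]
ft_force: [0.2, -0.2, 0.1]
opening: 0.999
grip_force: 0.0
```

Run:
```python
from p import *
plan([(509,392,86,5,95,30)])
```

```text
t 4.28 pos [510.6 391.  119.8] rpy [-1.7997e+02 -8.0000e-02  4.8700e+00] F [ 0.2 -0.2  0.1] open 95.0 grip 0.0
[[0,0,0,-1,-1,17,95],[0,0,0,0,0,17,95]]
end [509.5 391.9  85.8] 4.87
```

Call:
{"method": "jog_arm", "body": {"motion": [[0, 0, 0, -1, -1, 17, 95], [0, 0, 0, 0, 0, 17, 95], [0, 0, 0, 0, 0, 0, 45], [0, 0, 0, 0, 0, 0, 45], [0, 0, 0, 0, 0, 0, 45], [0, 0, 0, 0, 0, 0, 45], [0, 0, 0, 0, 0, 0, 45], [0, 0, 0, 0, 0, 0, 45]]}}

```text
t: 5.28
eef_pos: [508.8, 392.4, 84.7]
tcp_rot: [-3.141, -0.001, 0.086]
ft_force: [-0.9, -1.0, 4.9]
opening: 0.649
grip_force: 30.0
```

Run:
```python
from p import *
plan([(510,391,200,4.9,45,40),(505,300,200,4.9,45,40),(505,300,200,100,45,40),(522,103,200,100,45,45)])
```

```text
t 5.28 pos [508.8 392.4  84.7] rpy [-1.7999e+02 -3.0000e-02  4.9200e+00] F [-0.9 -1.   4.9] open 61.7 grip 30.0
[[0,0,0,0,1,-38,45],[0,0,0,1,0,-39,45],[0,0,0,0,1,-38,45],[0,0,0,-4,30,0,45],[0,0,0,-4,30,0,45],[0,0,0,-5,30,0,45],[0,0,-9.5,0,0,0,45],[0,0,-9.5,0,0,0,45],[0,0,-9.5,0,0,0,45],[0,0,-9.5,0,0,0,45]]
[[0,0,-9.5,0,0,0,45],[0,0,-9.5,0,0,0,45],[0,0,-9.5,0,0,0,45],[0,0,-9.5,0,0,0,45],[0,0,-9.5,0,0,0,45],[0,0,-9.5,0,0,0,45],[0,0,0,-39,-3,0,45],[0,0,0,-39,-3,0,45],[0,0,0,-40,-4,0,45],[0,0,0,-39,-3,0,45]]
[[0,0,0,-40,-4,0,45]]
end [521.9 102.7 199.7] 99.92
```

Call:
{"method": "jog_arm", "body": {"motion": [[0, 0, 0, 0, 0, -38, 45], [0, 0, 0, 0, 0, -39, 45], [0, 0, 0, 0, 1, -38, 45], [0, 0, 0, -4, 30, 0, 45], [0, 0, 0, -4, 30, 0, 45], [0, 0, 0, -5, 30, 0, 45], [0, 0, -9.5, 0, 0, 0, 45], [0, 0, -9.5, 0, 0, 0, 45], [0, 0, -9.5, 0, 0, 0, 45], [0, 0, -9.5, 0, 0, 0, 45]]}}

```text
t: 6.52
eef_pos: [503.4, 300.5, 199.2]
tcp_rot: [-3.142, 0.0, 0.755]
ft_force: [-0.1, 0.0, -0.1]
opening: 0.652
grip_force: 30.0
```

Call:
{"method": "jog_arm", "body": {"motion": [[0, 0, -9.5, 0, 0, 0, 45], [0, 0, -9.5, 0, 0, 0, 45], [0, 0, -9.5, 0, 0, 0, 45], [0, 0, -9.5, 0, 0, 0, 45], [0, 0, -9.5, 0, 0, 0, 45], [0, 0, -9.5, 0, 0, 0, 45], [0, 0, 0, -39, -3, 0, 45], [0, 0, 0, -39, -3, 0, 45], [0, 0, 0, -40, -4, 0, 45], [0, 0, 0, 0, 0, 0, 45]]}}

```text
t: 7.78
eef_pos: [514.1, 180.6, 199.3]
tcp_rot: [-3.141, 0.0, 1.741]
ft_force: [0.4, 0.4, -1.0]
opening: 0.651
grip_force: 30.0
```

Run:
```python
from p import *
for n in("wrist","top"):
    d=cam(n);W=pts(d);np.savez(n+"2.npz",**d);save(d,n+"2.png")
    h=cv2.cvtColor(d["color"],cv2.COLOR_RGB2HSV)
    m=(W[...,2]>30)&(W[...,2]<42)&(np.abs(W[...,0]-522)<75)&(np.abs(W[...,1]-103)<75)
    k,l,st,_=cv2.connectedComponentsWithStats(m.astype(np.uint8));m=l==1+np.argmax(st[1:,4])
    print(n,m.sum(),cv2.minAreaRect(W[m][:,:2].astype(np.float32)))
plan([(522,103,200,100,45,45),(522,103,122,100,45,30)])
```

```text
Traceback (most recent call last):
ValueError: attempt to get argmax of an empty sequence
```

View pics/wrist2.png

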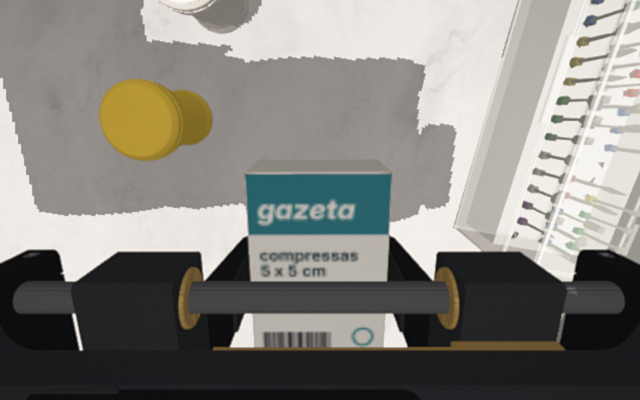

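Run:
```python
from p import *
plan([(522,103,180,100,45,45),(522,103,135,100,45,30)])
```

```text
t 7.83 pos [514.1 181.8 199.4] rpy [-180.      0.     99.81] F [ 0.5  0.2 -0.1] open 61.9 grip 30.0
[[0,0,0,-39,-3,10,45],[0,0,0,-40,-3,9,45],[0,0,0,0,0,23,45],[0,0,0,0,0,22,45]]
end [521.7 102.9 135.4] 99.81
```

Call:
{"method": "jog_arm", "body": {"motion": [[0, 0, -0.2, -39, -3, 10, 45], [0, 0, 0, -40, -3, 9, 45], [0, 0, 0, 0, 0, 23, 45], [0, 0, 0, 0, 0, 22, 45], [0, 0, 0, 0, 0, 0, 45], [0, 0, 0, 0, 0, 0, 45], [0, 0, 0, 0, 0, 0, 45]]}}

```text
t: 8.7
eef_pos: [522.1, 104.2, 136.2]
tcp_rot: [3.14, 0.0, 1.748]
ft_force: [0.1, 0.2, 0.3]
opening: 0.651
grip_force: 30.0
```

Run:
```python
from p import *
plan([(522.1,103,121.5,100,45,8)])
```

```text
t 8.7 pos [522.1 104.2 136.2] rpy [1.7992e+02 1.0000e-02 1.0016e+02] F [0.1 0.2 0.3] open 61.9 grip 30.0
[[0,0,0,-1,0,7,45],[0,0,0,0,0,8,45]]
end [522.3 103.2 121.2] 100.16
```

Call:
{"method": "jog_arm", "body": {"motion": [[0, 0, 0, -1, 0, 7, 45], [0, 0, 0, 0, 0, 8, 45], [0, 0, 0, 0, 0, 0, 45], [0, 0, 0, 0, 0, 0, 85], [0, 0, 0, 0, 0, 0, 85], [0, 0, 0, 0, 0, 0, 85], [0, 0, 0, 0, 0, 0, 85], [0, 0, 0, 0, 0, -30, 85], [0, 0, 0, 0, 0, -40, 85], [0, 0, 0, 0, 0, -40, 85]]}}

```text
t: 9.95
eef_pos: [521.9, 102.8, 231.4]
tcp_rot: [-3.141, 0.0, 1.748]
ft_force: [0.7, 0.0, -0.4]
opening: 0.895
grip_force: 0.0
```

Run:
```python
from p import *
plan([(380,-260,230,100,85,45),(380,-260,230,110,85,45)])
```

```text
t 9.95 pos [521.9 102.8 231.4] rpy [-179.98    0.    100.12] F [ 0.7  0.  -0.4] open 85.1 grip 0.0
[[0,0,0,-42,-25,0,85],[0,0,0,-41,-25,0,85],[0,0,0,-42,-26,0,85],[0,0,0,-41,-25,0,85],[0,0,0,-42,-26,0,85],[0,0,0,-41,-25,0,85],[0,0,0,-42,-26,1,85],[0,0,0,-41,-25,0,85],[0,0,-9.9,0,0,0,85]]
end [ 380.4 -259.7  230.4] 110.02
```

Call:
{"method": "jog_arm", "body": {"motion": [[0, 0, 6.7, 0, 0, 0, 60], [0, 0, 0, -45, -10, 0, 60], [0, 0, 0, -45, -10, 0, 60], [0, 0, 0, -45, -10, 0, 60], [0, 0, 0, -45, -10, 0, 60], [0, 0, 0, -45, -10, 0, 60], [0, 0, 0, -45, -10, 0, 60], [0, 0, 0, -45, -10, 0, 60], [0, 0, 0, -45, -5, 0, 60], [0, 0, 0, -45, 0, 0, 60]]}}

```text
t: 11.2
eef_pos: [470.9, -307.5, 230.5]
tcp_rot: [3.142, 0.0, 1.63]
ft_force: [1.9, 0.2, -0.8]
opening: 0.63
grip_force: 0.0
```

Run:
```python
from p import *
plan([(452,-470,230,93.4,60,45)])
d=cam("top");save(d,"top3.png");W=pts(d);h=cv2.cvtColor(d["color"],cv2.COLOR_RGB2HSV)
for lo,hi in((66,78),(30,42)):
    m=(W[...,2]>lo)&(W[...,2]<hi)&(np.abs(W[...,0]-522)<75)&(np.abs(W[...,1]-103)<75)
    print(m.sum(),cv2.minAreaRect(W[m][:,:2].astype(np.float32)))
```

```text
t 11.2 pos [ 470.9 -307.5  230.5] rpy [1.80e+02 1.00e-02 9.34e+01] F [ 1.9  0.2 -0.8] open 59.9 grip 0.0
[[0,0,0,-40,-7,0,60],[0,0,0,-40,-7,0,60],[0,0,0,-41,-7,0,60],[0,0,0,-40,-8,1,60]]
end [ 451.5 -470.   229.5] 93.4
801 ((523.0411376953125, 102.56317138671875), (62.48758316040039, 94.16040802001953), 10.431855201721191)
522 ((521.7708740234375, 102.85774230957031), (92.95050811767578, 113.85589599609375), 10.229100227355957)
```

Call:
{"method": "jog_arm", "body": {"motion": [[0, 0, 0, -40, -7, 0, 60], [0, 0, 0, -40, -7, 0, 60], [0, 0, 0, -41, -7, 0, 60], [0, 0, 0, -40, -8, 0, 60], [0, 0, 0, 0, 0, 0, 60], [0, 0, 0, 0, 0, 0, 60]]}}

```text
t: 12.0
eef_pos: [451.9, -467.8, 230.1]
tcp_rot: [-3.141, -0.001, 1.63]
ft_force: [-0.6, 0.1, 0.9]
opening: 0.631
grip_force: 0.0
```

```bash
cat > c.py <<'E'
from p import *
def blob(W,x,y,s,lo,hi,n=""):
    m=(W[...,2]>lo)&(W[...,2]<hi)&(np.hypot(W[...,0]-x,W[...,1]-y)<s)
    k,l,st,_=cv2.connectedComponentsWithStats(m.astype(np.uint8))
    if k<2: print(n,"none");return
    m=l==1+np.argmax(st[1:,4]);p=W[m]
    (a,b),r=cv2.minEnclosingCircle(p[:,:2].astype(np.float32))
    R=cv2.minAreaRect(p[:,:2].astype(np.float32))
    print(n,m.sum(),"circ",round(a,1),round(b,1),round(r,1),"rect",np.round(R[0],1),np.round(R[1],1),round(R[2],1),"zmax",np.percentile(p[:,2],98).round(1))
E
python3 - <<'E'
from c import *
d=cam("wrist");save(d,"w4.png");W=pts(d)
blob(W,452,-414,40,15,45,"bottle body");blob(W,452,-414,40,50,90,"cap")
blob(W,559,-397,35,20,40,"dish top");blob(W,559,-397,35,5,40,"dish")
plan([(452,-414,99,93.4,60,45)])
E
```

```text
bottle body 383 circ 450.6 -415.9 13.1 rect [ 450.5 -415.7] [25.5 25.2] 4.7 zmax 40.4
cap 421 circ 450.6 -416.0 8.6 rect [ 450.8 -415.9] [16.6 16.9] 3.0 zmax 68.0
dish top 537 circ 557.6 -397.0 15.4 rect [ 557.7 -397. ] [28.6 28.9] 62.8 zmax 26.6
dish 1114 circ 557.6 -397.0 15.4 rect [ 557.7 -397. ] [28.6 28.9] 62.8 zmax 26.3
t 12.05 pos [ 452.1 -467.5  230.3] rpy [-1.7998e+02 -3.0000e-02  9.3450e+01] F [-0.   0.6  0.1] open 60.3 grip 0.0
[[0,0,0,18,1,44,60],[0,0,0,18,1,44,60],[0,0,0,17,1,43,60]]
end [ 451.9 -414.4   99.3] 93.45
```

View pics/w4.png

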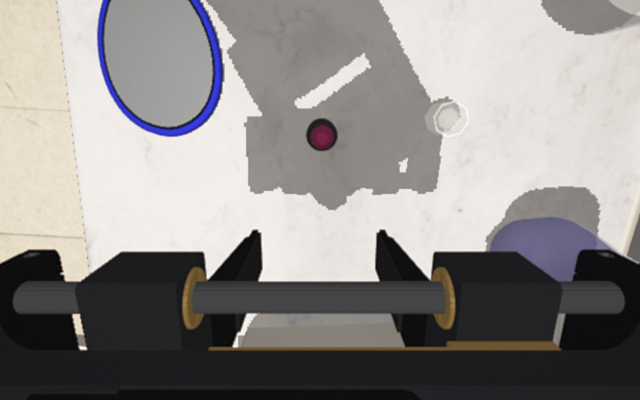

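Call:
{"method": "jog_arm", "body": {"motion": [[0, 0, 0, 26, -2, 0, 60], [0, 0, 0, 26, -2, 0, 60], [0, 0, 0, 0, 0, 45, 60], [0, 0, 0, 0, 0, 45, 60], [0, 0, 0, 0, 0, 30, 60], [0, 0, 0, 0, 0, 0, 60], [0, 0, 0, 0, 0, 0, 60]]}}

```text
t: 12.92
eef_pos: [445.5, -416.6, 111.7]
tcp_rot: [3.141, 0.001, 1.631]
ft_force: [0.6, -0.1, 0.4]
opening: 0.636
grip_force: 0.0
```

Run:
```python
from c import *
plan([(451,-415.5,87,93.4,60,45)])
```

```text
t 12.93 pos [ 445.5 -416.6  111.7] rpy [1.7995e+02 7.0000e-02 9.3470e+01] F [ 0.6 -0.1  0.4] open 60.5 grip 0.0
[[0,0,0,1,6,25,60]]
end [ 451.4 -415.2   86.7] 93.47
```

Call:
{"method": "jog_arm", "body": {"motion": [[0, 0, 0, 1, 6, 0, 60], [0, 0, 0, 0, 0, 25, 60], [0, 0, 0, 0, 0, 0, 15], [0, 0, 0, 0, 0, 0, 15], [0, 0, 0, 0, 0, 0, 15], [0, 0, 0, 0, 0, 0, 15], [0, 0, 0, 0, 0, 0, 15]]}}

```text
t: 13.8
eef_pos: [451.0, -415.6, 86.0]
tcp_rot: [3.141, 0.001, 1.631]
ft_force: [-0.9, 0.5, 6.6]
opening: 0.272
grip_force: 30.0
```

Run:
```python
from c import *
plan([(451,-415.5,180,93.4,15,45),(495,-182.4,180,93.4,15,45),(495,-182.4,104,93.4,15,40)])
```

```text
t 13.8 pos [ 451.  -415.6   86. ] rpy [1.7997e+02 4.0000e-02 9.3420e+01] F [-0.9  0.5  6.6] open 25.8 grip 30.0
[[0,0,0,0,0,-31,15],[0,0,0,0,0,-31,15],[0,0,0,0,0,-32,15],[0,0,0,38,10,0,15],[0,0,0,38,10,0,15],[0,0,0,39,9,0,15],[0,0,0,38,10,0,15],[0,0,0,39,9,0,15],[0,0,0,38,10,0,15],[0,0,0,0,0,38,15]]
[[0,0,0,0,0,38,15]]
end [ 495.2 -182.5  104. ] 93.42
```

Call:
{"method": "jog_arm", "body": {"motion": [[0, 0, 0, 0, 0, -31, 15], [0, 0, 0, 0, 0, -31, 15], [0, 0, 0, 0, 0, -32, 15], [0, 0, 0, 38, 10, 0, 15], [0, 0, 0, 38, 10, 0, 15], [0, 0, 0, 39, 9, 0, 15], [0, 0, 0, 38, 10, 0, 15], [0, 0, 0, 39, 9, 0, 15], [0, 0, 0, 38, 10, 0, 15], [0, 0, 0, 0, 0, 0, 15]]}}

```text
t: 15.05
eef_pos: [495.2, -180.3, 179.4]
tcp_rot: [-3.141, -0.0, 1.634]
ft_force: [-0.3, -0.4, -0.5]
opening: 0.268
grip_force: 30.0
```

Call:
{"method": "jog_arm", "body": {"motion": [[0, 0, 0, 0, 0, 38, 15], [0, 0, 0, 0, 0, 38, 15], [0, 0, 0, 0, 0, 0, 15], [0, 0, 0, 0, 0, 0, 15]]}}

```text
t: 15.55
eef_pos: [495.3, -183.0, 104.3]
tcp_rot: [3.141, 0.001, 1.63]
ft_force: [-0.2, -0.7, -0.3]
opening: 0.269
grip_force: 30.0
```

Run:
```python
from c import *
plan([(494.5,-182.4,89.5,93.4,15,10)])
```

```text
t 15.55 pos [ 495.3 -183.   104.3] rpy [1.7996e+02 3.0000e-02 9.3400e+01] F [-0.2 -0.7 -0.3] open 25.6 grip 30.0
[[0,0,0,0,0,7,15],[0,0,0,1,-1,8,15]]
end [ 494.2 -182.1   89.3] 93.4
```

Call:
{"method": "jog_arm", "body": {"motion": [[0, 0, 0, 0, 0, 7, 15], [0, 0, 0, 1, -1, 8, 15], [0, 0, 0, 0, 0, 0, 15], [0, 0, 0, 0, 0, 0, 50], [0, 0, 0, 0, 0, 0, 50], [0, 0, 0, 0, 0, 0, 50], [0, 0, 0, 0, 0, -20, 50], [0, 0, 0, 0, 0, -40, 50], [0, 0, 0, 0, 0, -45, 50], [0, 0, 0, 0, 0, -45, 50]]}}

```text
t: 16.8
eef_pos: [493.7, -181.3, 239.8]
tcp_rot: [-3.141, -0.0, 1.631]
ft_force: [0.1, 0.3, 0.4]
opening: 0.525
grip_force: 0.0
```

Run:
```python
from c import *
plan([(418,258,235,93.4,95,42)])
```

```text
t 16.8 pos [ 493.7 -181.3  239.8] rpy [-179.99   -0.     93.42] F [0.1 0.3 0.4] open 49.9 grip 0.0
[[0,0,0,40,-4,0,95],[0,0,0,40,-5,0,95],[0,0,0,40,-4,1,95],[0,0,0,40,-5,0,95],[0,0,0,40,-4,1,95],[0,0,0,41,-5,0,95],[0,0,0,40,-4,1,95],[0,0,0,41,-5,0,95],[0,0,0,40,-4,1,95],[0,0,0,41,-5,0,95]]
[[0,0,0,40,-4,1,95]]
end [418.4 258.  234.8] 93.42
```

Call:
{"method": "jog_arm", "body": {"motion": [[0, 0, 0, 40, -4, 0, 95], [0, 0, 0, 40, -5, 0, 95], [0, 0, 0, 40, -4, 1, 95], [0, 0, 0, 40, -5, 0, 95], [0, 0, 0, 40, -4, 1, 95], [0, 0, 0, 41, -5, 0, 95], [0, 0, 0, 40, -4, 1, 95], [0, 0, 0, 41, -5, 0, 95], [0, 0, 0, 40, -4, 1, 95], [0, 0, 0, 41, -5, 0, 95]]}}

```text
t: 18.05
eef_pos: [424.5, 219.5, 234.4]
tcp_rot: [3.141, 0.0, 1.631]
ft_force: [0.4, -0.4, 0.7]
opening: 1.0
grip_force: 0.0
```

Call:
{"method": "jog_arm", "body": {"motion": [[0, 0, 0, 40, -4, 1, 95], [0, 0, 0, 0, 0, 0, 95], [0, 0, 0, 0, 0, 0, 95]]}}

```text
t: 18.42
eef_pos: [418.4, 257.6, 233.2]
tcp_rot: [-3.141, 0.0, 1.631]
ft_force: [-0.2, 1.4, -0.5]
opening: 0.998
grip_force: 0.0
```

Run:
```python
from c import *
d=cam("wrist");save(d,"w5.png");W=pts(d)
blob(W,416,314,40,66,95,"pot lid");blob(W,416,314,45,20,60,"pot body")
d=cam("top");W=pts(d)
blob(W,495,-182,25,50,90,"cap in tray");blob(W,495,-182,25,20,45,"body in tray")
blob(W,522,103,60,66,78,"gauze")
plan([(416,314,170,93.4,95,45)])
```

```text
pot lid 3777 circ 414.6 315.6 24.6 rect [414.6 315.4] [48.7 48.3] 3.4 zmax 81.9
pot body none
cap in tray 39 circ 494.6 -181.8 8.5 rect [ 494.1 -181.1] [15.  15.7] 87.2 zmax 74.1
body in tray 38 circ 494.4 -182.1 13.2 rect [ 494.2 -181. ] [25. 22.] 35.3 zmax 44.5
gauze 807 circ 522.0 102.8 54.8 rect [522.9 102.5] [62. 94.] 10.2 zmax 76.5
t 18.52 pos [418.7 257.1 233.3] rpy [-1.7999e+02  1.0000e-02  9.3380e+01] F [-0.8 -0.1 -0.6] open 94.9 grip 0.0
[[0,0,0,28,0,32,95],[0,0,0,29,1,31,95]]
end [416.3 314.  170.3] 93.38
```

View pics/w5.png

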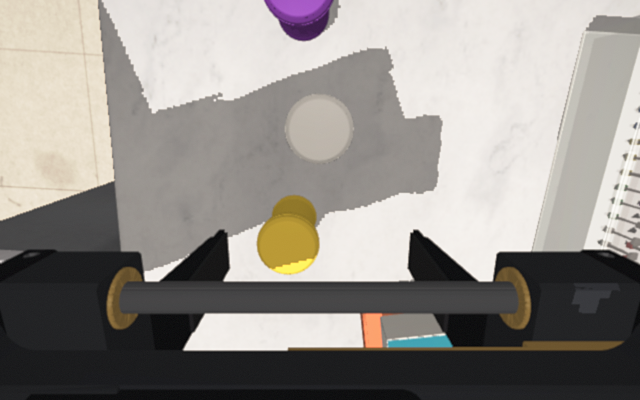

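Run:
```python
import cv2
a=cv2.imread("pics/w5.png")[0:280,200:440];cv2.imwrite("pics/w5c.png",cv2.resize(a,None,fx=2,fy=2))
from c import *
plan([(415.3,315,170,93.4,95,45),(415.3,315,99,93.4,95,45)])
```

```text
t 18.52 pos [418.7 257.1 233.3] rpy [-1.7999e+02  1.0000e-02  9.3380e+01] F [-0.8 -0.1 -0.6] open 94.9 grip 0.0
[[0,0,0,29,0,32,95],[0,0,0,29,0,31,95],[0,0,0,0,0,36,95],[0,0,0,0,0,35,95]]
end [415.3 315.   99.3] 93.38
```

View pics/w5c.png

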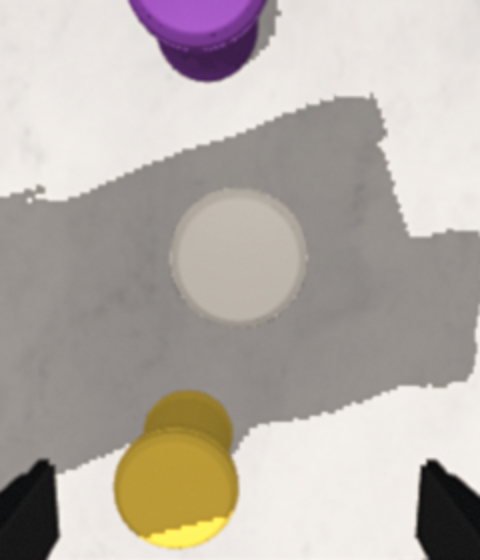

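The crop shows the purple look-alike at the top, the plain white pot (wrist pixel 318,128) in the middle and the yellow one below. The white pot is the one meant.

Call:
{"method": "jog_arm", "body": {"motion": [[0, 0, 0, 29, 0, 20, 95], [0, 0, 0, 29, 0, 20, 95], [0, 0, 0, 0, 0, 0, 95], [0, 0, 0, 0, 0, 30, 95], [0, 0, 0, 0, 0, 30, 95], [0, 0, 0, 0, 0, 0, 95], [0, 0, 0, 0, 0, 0, 95]]}}

```text
t: 19.4
eef_pos: [415.7, 315.4, 134.5]
tcp_rot: [3.141, -0.0, 1.63]
ft_force: [-0.7, 0.6, 0.3]
opening: 1.001
grip_force: 0.0
```

Run:
```python
from c import *
plan([(415.3,315,99,93.4,95,45)])
```

```text
t 19.4 pos [415.7 315.4 134.5] rpy [ 1.7994e+02 -2.0000e-02  9.3380e+01] F [-0.7  0.6  0.3] open 95.2 grip 0.0
[[0,0,0,0,0,35,95]]
end [415.7 315.4  99.5] 93.38
```

Call:
{"method": "jog_arm", "body": {"motion": [[0, 0, 0, 0, 0, 18, 95], [0, 0, 0, 0, 0, 17, 95], [0, 0, 0, 0, 0, 0, 35], [0, 0, 0, 0, 0, 0, 35], [0, 0, 0, 0, 0, 0, 35], [0, 0, 0, 0, 0, 0, 35], [0, 0, 0, 0, 0, 0, 35], [0, 0, 0, 0, 0, 0, 35]]}}

```text
t: 20.4
eef_pos: [415.2, 315.8, 98.5]
tcp_rot: [3.141, -0.0, 1.631]
ft_force: [-0.9, -0.7, 2.4]
opening: 0.488
grip_force: 30.0
```

Run:
```python
from c import *
plan([(415.3,315,215,93.4,35,40),(490.6,-110.4,215,93.4,35,42),(490.6,-110.4,117,93.4,35,35)])
```

```text
t 20.4 pos [415.2 315.8  98.5] rpy [179.98  -0.    93.43] F [-0.9 -0.7  2.4] open 46.4 grip 30.0
[[0,0,0,0,0,-39,35],[0,0,0,0,0,-39,35],[0,0,0,-1,0,-39,35],[0,0,0,-39,5,0,35],[0,0,0,-39,4,0,35],[0,0,0,-39,5,0,35],[0,0,0,-39,4,0,35],[0,0,0,-39,5,0,35],[0,0,0,-39,4,0,35],[0,0,0,-39,5,0,35]]
[[0,0,0,-39,4,0,35],[0,0,0,-39,5,0,35],[0,0,0,-39,4,0,35],[0,0,0,-39,5,0,35],[0,0,0,0,0,33,35],[0,0,0,0,0,33,35],[0,0,0,0,0,32,35]]
end [ 490.8 -110.4  117.5] 93.43
```

Call:
{"method": "jog_arm", "body": {"motion": [[0, 0, 0, 0, 0, 0, 35], [0, 0, 0, 0, 0, 0, 35], [0, 0, 0, 0, 0, -30, 35], [0, 0, 0, 0, 0, 0, 35], [0, 0, 0, 0, 0, 0, 35]]}}

```text
t: 21.02
eef_pos: [414.9, 315.6, 127.8]
tcp_rot: [-3.141, 0.0, 1.631]
ft_force: [0.8, 0.8, -1.4]
opening: 0.49
grip_force: 30.0
```

Run:
```python
from c import *
plan([(415.3,315,215,93.4,35,40)])
d=cam("wrist");save(d,"w6.png");d=cam("scene");cv2.imwrite("pics/s6.png",cv2.resize(d["color"][190:370,210:400,::-1],None,fx=3,fy=3))
```

```text
t 21.02 pos [414.9 315.6 127.8] rpy [-1.7998e+02  2.0000e-02  9.3430e+01] F [ 0.8  0.8 -1.4] open 46.6 grip 30.0
[[0,0,0,0,0,-29,35],[0,0,0,0,0,-29,35],[0,0,0,-1,0,-29,35]]
end [414.9 314.6 214.8] 93.43
```

View pics/s6.png

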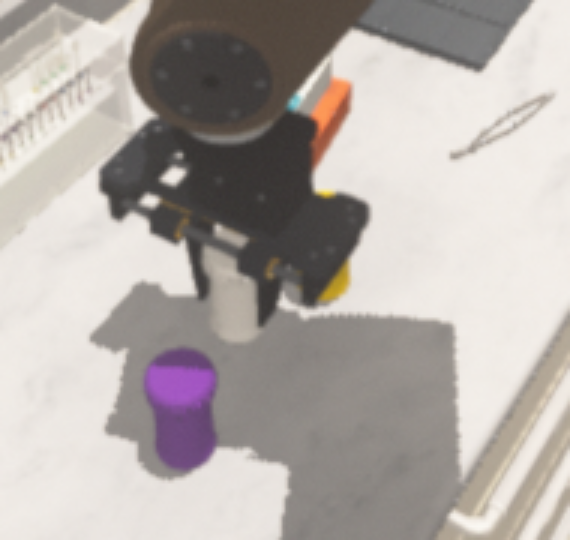

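Call:
{"method": "jog_arm", "body": {"motion": [[0, 0, 0, 0, 0, -30, 35], [0, 0, 0, 0, 0, -30, 35], [0, 0, 0, 0, 0, -28, 35], [0, 0, 0, -30, 4, 0, 35], [0, 0, 0, -40, 5, 0, 35], [0, 0, 0, -40, 5, 0, 35], [0, 0, 0, -40, 4, 0, 35], [0, 0, 0, -40, 5, 0, 35], [0, 0, 0, -40, 4, 0, 35], [0, 0, 0, -40, 5, 0, 35]]}}

```text
t: 22.38
eef_pos: [463.1, 46.8, 215.7]
tcp_rot: [-3.14, -0.0, 1.631]
ft_force: [-0.1, -0.1, -0.6]
opening: 0.49
grip_force: 30.0
```

Call:
{"method": "jog_arm", "body": {"motion": [[0, 0, 0, -40, 4, 0, 35], [0, 0, 0, -40, 5, 0, 35], [0, 0, 0, -40, 4, 0, 35], [0, 0, 0, -30, 4, 0, 35], [0, 0, 0, 0, 0, 0, 35], [0, 0, 0, 0, 0, 30, 35], [0, 0, 0, 0, 0, 30, 35], [0, 0, 0, 0, 0, 0, 35], [0, 0, 0, 0, 0, 0, 35]]}}

```text
t: 23.5
eef_pos: [489.3, -100.1, 156.9]
tcp_rot: [3.141, 0.0, 1.631]
ft_force: [0.5, -0.2, -0.4]
opening: 0.491
grip_force: 30.0
```

Run:
```python
from c import *
plan([(490.6,-110.4,102,93.4,35,35)])
```

```text
t 23.5 pos [ 489.3 -100.1  156.9] rpy [1.7999e+02 1.0000e-02 9.3460e+01] F [ 0.5 -0.2 -0.4] open 46.7 grip 30.0
[[0,0,0,-5,0,27,35],[0,0,0,-5,1,28,35]]
end [ 490.9 -110.   101.9] 93.46
```

Call:
{"method": "jog_arm", "body": {"motion": [[0, 0, 0, -10, 1, 0, 35], [0, 0, 0, 0, 0, 25, 35], [0, 0, 0, 0, 0, 25, 35], [0, 0, 0, 0, 0, 0, 35], [0, 0, 0, 0, 0, 0, 35]]}}

```text
t: 24.12
eef_pos: [491.1, -110.8, 107.4]
tcp_rot: [3.141, 0.001, 1.631]
ft_force: [0.2, 0.1, -0.9]
opening: 0.489
grip_force: 30.0
```

Run:
```python
from c import *
plan([(490.6,-110.4,102,93.4,35,2.5)])
d=cam("scene");cv2.imwrite("pics/s7.png",cv2.resize(d["color"][80:240,260:450,::-1],None,fx=3,fy=3))
```

```text
t 24.12 pos [ 491.1 -110.8  107.4] rpy [1.7994e+02 3.0000e-02 9.3420e+01] F [ 0.2  0.1 -0.9] open 46.5 grip 30.0
[[0,0,0,0,0,2,35],[0,0,0,0,0,2,35],[0,0,0,0,0,1,35]]
end [ 491.1 -110.8  102.4] 93.42
```

View pics/s7.png

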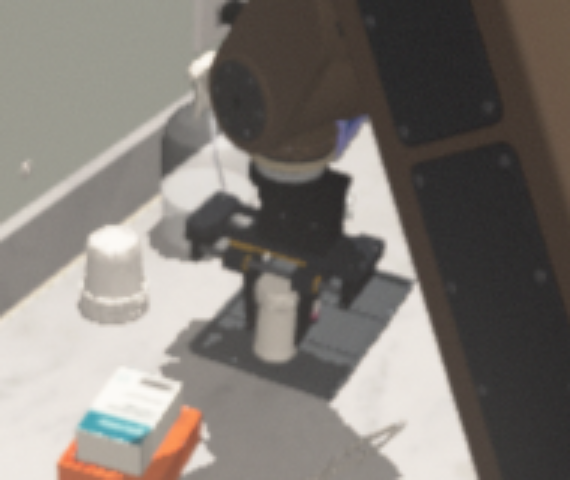

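Call:
{"method": "jog_arm", "body": {"motion": [[0, 0, 0, 0, 0, 2, 35], [0, 0, 0, 0, 0, 2, 35], [0, 0, 0, 0, 0, 1, 35], [0, 0, 0, 0, 0, 0, 35], [0, 0, 0, 0, 0, 0, 35]]}}

```text
t: 24.8
eef_pos: [490.7, -110.5, 101.5]
tcp_rot: [3.141, 0.0, 1.631]
ft_force: [-0.6, -0.0, 2.8]
opening: 0.495
grip_force: 30.0
```

Contact. Open gently and lift clear.

Call:
{"method": "jog_arm", "body": {"motion": [[0, 0, 0, 0, 0, 0, 90], [0, 0, 0, 0, 0, 0, 90], [0, 0, 0, 0, 0, 0, 90], [0, 0, 0, 0, 0, 0, 90], [0, 0, 0, 0, 0, -20, 90], [0, 0, 0, 0, 0, -40, 90], [0, 0, 0, 0, 0, -40, 90], [0, 0, 0, 0, 0, -30, 90], [0, 0, 0, 0, 0, 0, 90]]}}

```text
t: 25.92
eef_pos: [491.1, -110.6, 233.2]
tcp_rot: [3.138, 0.002, 1.631]
ft_force: [0.3, -0.1, 0.1]
opening: 0.944
grip_force: 0.0
```

Run:
```python
from c import *
plan([(470,-250,230,93.4,60,40),(540,-397,220,93.4,60,40)])
d=cam("wrist");W=pts(d);blob(W,490,-110,40,66,95,"pot");
```

```text
t 25.93 pos [ 491.1 -110.6  233.2] rpy [1.7979e+02 9.0000e-02 9.3430e+01] F [ 0.3 -0.1  0.1] open 89.7 grip 0.0
[[0,0,0,-34,-7,1,60],[0,0,0,-35,-7,1,60],[0,0,0,-34,-8,1,60],[0,0,0,-35,-7,0,60],[0,0,0,-38,15,3,60],[0,0,0,-38,15,2,60],[0,0,0,-37,15,3,60],[0,0,0,-38,16,2,60]]
end [ 540.4 -397.2  220.2] 93.43
pot 3345 circ 490.0 -110.3 24.4 rect [ 489.9 -109.8] [48.1 47.8] 50.8 zmax 84.9
```

Run:
```python
from c import *
W=pts(dict(np.load("top0.npz")))
m=(W[...,2]>60)&(W[...,0]>400)&(W[...,0]<760)&(W[...,1]<-200)&(W[...,1]>-560)
p=W[m]
c,s=np.cos(np.radians(93.4)),np.sin(np.radians(93.4))
for yaw in(93.4,3.4,48,138):
    a=np.radians(yaw);q=p[:,:2]-[558,-397];u=q@[np.cos(a),np.sin(a)];v=q@[np.sin(a),-np.cos(a)]
    d=np.hypot(np.maximum(abs(u)-37.5,0),np.maximum(abs(v)-90,0));i=d.argmin();print(yaw,d.min().round(),p[i].round())
```

```text
93.4 10.0 [ 458. -411.   60.]
3.4 26.0 [ 623. -497.  177.]
48 24.0 [ 627. -490.  183.]
138 23.0 [ 458. -418.   64.]
```

Call:
{"method": "jog_arm", "body": {"motion": [[0, 0, 0, -34, -7, 0, 60], [0, 0, 0, -35, -7, 0, 60], [0, 0, 0, -40, -7, 0, 60], [0, 0, 0, -40, -5, 0, 60], [0, 0, 0, -40, 0, 0, 60], [0, 0, 0, -40, 0, 0, 60], [0, 0, 0, -40, 0, 0, 60], [0, 0, 0, -10, 30, 0, 60], [0, 0, 0, 0, 0, 0, 60], [0, 0, 0, 0, 0, 0, 60]]}}

```text
t: 27.22
eef_pos: [510.8, -388.1, 230.0]
tcp_rot: [-3.14, -0.002, 1.631]
ft_force: [0.3, 0.7, 0.4]
opening: 0.63
grip_force: 0.0
```

Run:
```python
from c import *
plan([(558,-397,200,93.4,60,40),(558,-397,120,93.4,60,40)])
d=cam("wrist");W=pts(d);save(d,"w8.png");blob(W,558,-397,35,15,40,"dish")
blob(W,495,-182,25,50,90,"bottle cap")
```

```text
t 27.23 pos [ 510.8 -388.1  230. ] rpy [-1.799e+02 -1.000e-01  9.345e+01] F [0.3 0.7 0.4] open 59.9 grip 0.0
[[0,0,0,-6,23,15,60],[0,0,0,-6,24,15,60],[0,0,0,0,0,40,60],[0,0,0,0,0,40,60]]
end [ 558.4 -397.3  120. ] 93.45
dish 805 circ 557.5 -396.9 15.3 rect [ 557.7 -397. ] [28.4 28.8] 18.3 zmax 26.4
bottle cap none
```

Call:
{"method": "jog_arm", "body": {"motion": [[0, 0, 0, -6, 23, 15, 60], [0, 0, 0, -6, 24, 15, 60], [0, 0, 0, 0, 0, 0, 60], [0, 0, 0, 0, 0, 40, 60], [0, 0, 0, 0, 0, 40, 60], [0, 0, 0, 0, 0, 0, 60], [0, 0, 0, 0, 0, 0, 60]]}}

```text
t: 28.15
eef_pos: [559.1, -398.2, 123.2]
tcp_rot: [3.14, 0.001, 1.63]
ft_force: [0.5, -0.2, -0.3]
opening: 0.628
grip_force: 0.0
```

Run:
```python
from c import *
plan([(558,-397,83,93.4,60,40)])
```

```text
t 28.15 pos [ 559.1 -398.2  123.2] rpy [1.7993e+02 8.0000e-02 9.3420e+01] F [ 0.5 -0.2 -0.3] open 59.7 grip 0.0
[[0,0,0,1,-1,20,60],[0,0,0,0,0,20,60]]
end [ 558.  -397.3   83.2] 93.42
```

Call:
{"method": "jog_arm", "body": {"motion": [[0, 0, 0, 1, -1, 20, 60], [0, 0, 0, 0, 0, 19, 60], [0, 0, 0, 0, 0, 0, 60], [0, 0, 0, 0, 0, 0, 18], [0, 0, 0, 0, 0, 0, 18], [0, 0, 0, 0, 0, 0, 18], [0, 0, 0, 0, 0, 0, 18], [0, 0, 0, 0, 0, 0, 18], [0, 0, 0, 0, 0, -30, 18], [0, 0, 0, 0, 0, 0, 18]]}}

```text
t: 29.4
eef_pos: [558.5, -397.4, 114.1]
tcp_rot: [3.139, 0.002, 1.631]
ft_force: [0.6, 0.2, -1.0]
opening: 0.304
grip_force: 30.0
```

Run:
```python
from c import *
plan([(558,-397,150,93.4,18,40),(470,-340,165,93.4,18,40),(499,-254.3,165,93.4,18,40),(499,-254.3,105,93.4,18,40)])
d=cam("wrist");save(d,"w9.png")
```

```text
t 29.4 pos [ 558.5 -397.4  114.1] rpy [1.7986e+02 1.4000e-01 9.3430e+01] F [ 0.6  0.2 -1. ] open 28.9 grip 30.0
[[0,0,0,0,-1,-36,18],[0,0,0,21,-28,-5,18],[0,0,0,21,-28,-5,18],[0,0,0,21,-28,-5,18],[0,0,0,28,11,0,18],[0,0,0,28,12,0,18],[0,0,0,27,11,0,18],[0,0,0,0,0,30,18],[0,0,0,0,0,30,18]]
end [ 498.9 -254.7  105.1] 93.43
```

View pics/w9.png

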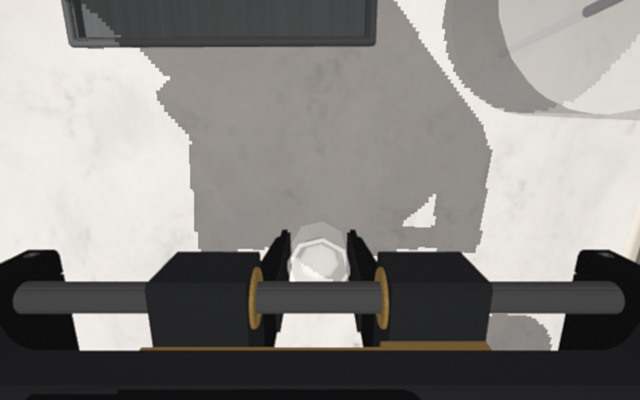

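Call:
{"method": "jog_arm", "body": {"motion": [[0, 0, 0, 0, -1, -36, 18], [0, 0, 0, 21, -28, -5, 18], [0, 0, 0, 21, -28, -5, 18], [0, 0, 0, 21, -28, -5, 18], [0, 0, 0, 28, 11, 0, 18], [0, 0, 0, 28, 12, 0, 18], [0, 0, 0, 27, 11, 0, 18], [0, 0, 0, 0, 0, 0, 18], [0, 0, 0, 0, 0, 30, 18], [0, 0, 0, 0, 0, 28, 18]]}}

```text
t: 30.7
eef_pos: [498.0, -255.0, 104.2]
tcp_rot: [3.141, 0.0, 1.63]
ft_force: [0.1, -0.1, -0.1]
opening: 0.308
grip_force: 30.0
```

Call:
{"method": "jog_arm", "body": {"motion": [[0, 0, 0, 0, 0, 0, 18], [0, 0, 0, 0, 0, 0, 18]]}}

```text
t: 30.95
eef_pos: [498.3, -254.9, 105.8]
tcp_rot: [3.141, 0.0, 1.63]
ft_force: [0.5, -0.2, -0.3]
opening: 0.305
grip_force: 30.0
```

Run:
```python
from c import *
plan([(499,-254.3,87,93.4,18,10)])
```

```text
t 30.95 pos [ 498.3 -254.9  105.8] rpy [1.7999e+02 2.0000e-02 9.3400e+01] F [ 0.5 -0.2 -0.3] open 29.0 grip 30.0
[[0,0,0,0,0,9,18],[0,0,0,1,1,10,18]]
end [ 499.3 -253.8   86.8] 93.4
```

Call:
{"method": "jog_arm", "body": {"motion": [[0, 0, 0, 0, 0, 8, 18], [0, 0, 0, 1, 1, 8, 18], [0, 0, 0, 0, 0, 2, 18], [0, 0, 0, 0, 0, 0, 18], [0, 0, 0, 0, 0, 0, 18]]}}

```text
t: 31.58
eef_pos: [499.3, -253.2, 87.5]
tcp_rot: [3.141, 0.0, 1.631]
ft_force: [-0.2, 0.1, -0.5]
opening: 0.312
grip_force: 30.0
```

Call:
{"method": "jog_arm", "body": {"motion": [[0, 0, 0, -1, 0, 1, 18], [0, 0, 0, 0, 0, 0, 18], [0, 0, 0, 0, 0, 0, 50], [0, 0, 0, 0, 0, 0, 50], [0, 0, 0, 0, 0, 0, 50], [0, 0, 0, 0, 0, -20, 50], [0, 0, 0, 0, 0, -40, 50], [0, 0, 0, 0, 0, -40, 50], [0, 0, 0, -40, -20, -40, 50], [0, 0, 0, -40, -30, 0, 50]]}}

```text
t: 32.83
eef_pos: [454.7, -338.2, 229.5]
tcp_rot: [3.138, 0.004, 1.632]
ft_force: [0.2, 0.2, 0.3]
opening: 0.53
grip_force: 0.0
```

Call:
{"method": "jog_arm", "body": {"motion": [[0, 0, 0, -40, 0, 0, 50], [0, 0, 0, -40, 0, 0, 50], [0, 0, 0, -20, 0, 0, 50], [0, 0, 0, 0, 0, 0, 50], [0, 0, 0, 0, 0, 0, 50], [0, 0, 0, 0, 0, 0, 50]]}}

```text
t: 33.58
eef_pos: [460.3, -435.9, 226.5]
tcp_rot: [-3.142, -0.0, 1.631]
ft_force: [0.8, -0.3, 0.6]
opening: 0.526
grip_force: 0.0
```

Run:
```python
from c import *
d=cam("top");W=pts(d);cv2.imwrite("pics/t10.png",cv2.resize(d["color"][120:290,150:490,::-1],None,fx=2.3,fy=2.3))
blob(W,495,-182,25,50,90,"bottle");blob(W,490,-110,40,66,95,"pot");blob(W,499,-254,25,12,40,"dish");blob(W,522,103,60,66,78,"gauze");blob(W,522,103,75,30,42,"orange");blob(W,676,-96,40,60,95,"cups")
plan([])
```

```text
bottle 37 circ 494.5 -182.1 8.6 rect [ 494.3 -181.3] [14.6 15.9] 86.5 zmax 72.3
pot 268 circ 491.7 -111.1 24.5 rect [ 491.3 -110.7] [45.  48.2] 87.1 zmax 87.3
dish 92 circ 499.7 -254.9 15.1 rect [ 500.5 -254.7] [28.1 28.2] 81.8 zmax 32.5
gauze 805 circ 523.5 103.3 55.3 rect [522.9 102.7] [62.7 94.2] 10.0 zmax 76.2
orange 527 circ 521.1 102.9 71.2 rect [521.9 102.9] [ 93.2 114.1] 10.2 zmax 40.8
cups 345 circ 677.6 -95.7 27.9 rect [676.5 -96. ] [54.4 51.7] 86.4 zmax 86.4
t 33.62 pos [ 460.3 -436.   226.6] rpy [180.     0.    93.48] F [0.3 0.  0.3] open 50.2 grip 0.0
end [ 460.3 -436.   226.6] 93.48
```

View pics/t10.png

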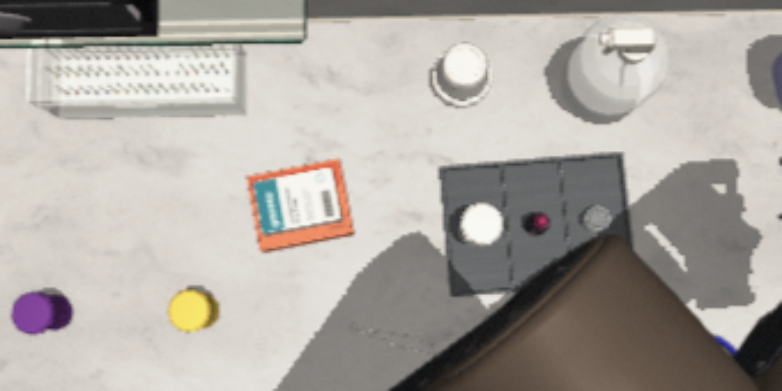

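The picture shows the gauze carton centred on the orange carton (302,203). The pot (480,223), bottle (538,222) and dish (597,217) each stand mid-bay, and the cups (463,73) have not moved.

```bash
python3 -c "
from cell import env
print(env.job_done())"
```

```text
the job is handed in; nothing more can be done
None
```

The job is done and handed in, with no result shown: gauze carton flat and centred on the orange carton, pot, bottle and dish upright in their bays, all within about 2 mm by camera, cups untouched, robot clear after 34 s of the 112 s allowed.

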